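# Tuck an insulating barrier under the terminal shroud and hold it flat

### The arm

A 7-joint arm with a two-finger parallel gripper is mounted at the origin on the work surface. World frame = base frame: x ahead of the robot, y to its left, z up, the work surface at z = 0. Lengths are in m, angles in rad, forces in N, time in s.
With the tool pointing down it reaches from about 0.425 to 0.8 m from the base axis. Payload 8.3 kg.
Tool frame: the origin (TCP) lies midway between the tips of the shut fingers; the grasp point (between the pads) lies env.tcp_to_grasp behind it (env.tcp_to_grasp is the distance from the TCP to the grasp point, in m); y points along the fingers, x is the direction in which the jaws open and shut, and the axes are right-handed (so a half turn about y gives the same grasp; the last joint's range is limited). The gripper opens to 85 mm and grips with 20 to 120 N. Pads are 22 mm wide; open, the fingers measure 114 mm over their backs; the gripper's body (76 mm by 85 mm) begins 54 mm behind the grasp point. The pads swing forward as they close: fully open they stand 13 mm farther back than shut.
Start: joints at [1.142, 0.383, 0.016, 1.37, -0.006, 1.388, -0.046], TCP at [0.224, -0.584, 0.231] pointing down, gripper open.
Joint ranges: [-2.95, 2.95], [-0.25, 2.06], [-1.52, 1.56], [0.18, 2.33], [-1.44, 4.58], [0.02, 2.06], [-3.01, 3.01]. Speed limits (rad/s): [2.39, 2.39, 3.01, 3.01, 3.14, 3.14, 3.14].

### API

Orientations are given as a 3x3 rotation matrix whose columns are the frame's x, y, z axes.
In Python, from plant import env gives the robot as it stands.
- The arm moves only by the tool apply_moves, never from a script. Its argument "plan" is a list of rows, each a list of 5 numbers: the shift along the tool's x, y, z in cm, then the turn about the tool's y in degrees, then the finger opening in cm, from 0 to 8.54. A call has 1 to 12 rows; each row shifts and turns the commanded pose from where the row before left it, along the tool's axes as they then stand; what a row does not reach is not made up. A row lasts 1/8 s, in which the tool goes at most 62.5 mm and 10.7 degrees, less where a joint would pass 70% of its speed; a pose out of reach is approached as far as the arm can. A call with a gripper value outside its range is refused whole. The fingers move at their own pace and stop on an object; "force" is the grip in N (left out, the last holds). Time passes only in rows, so rows that do not move let the fingers close. It gives the time, the measured TCP pose, the force and the opening at its end, in the units of the state.
- env.read_state(): the state, without advancing time (a new reading comes with each control period).
- env.get_image(name): name is "side" or "top" or "wrist"; returns a dict with "img" (384x512x3 uint8, blue, green, red), "fov_y" (degrees; the focal length in pixels is half the picture's height over the tangent of half this angle, whatever the lens; pixels are square), "cx", "cy" (the principal point, pixels), "xyz" and "attitude" of the camera in the world. Camera axes: x right, y down, z forward; pixel columns grow to the right and rows downward; lengths in m; the calibration is good to about 2 mm. The wrist camera is an equidistant fisheye: a pixel r from the principal point sees the ray r / f radians off the axis. A picture is of the moment at which its call begins. There is no depth.
- env.sign_off(): hands the job in, once; it reports no verdict.
The state is a dict: "time": time; "qpos": joint angles; "joint_vel": joint speeds; "tau": joint torques, N m; "eef_pos": TCP position; "tool_rot": TCP orientation; "wrist_force": force on the tool from outside, world axes, zero at the start; "ft_torque": the same for the moment, N m; "finger_gap": opening from 0.0 (shut) to 1.0 (fully open).
Only numpy, scipy, OpenCV 4.12 (cv2) and the standard library are available. Lean on these libraries where they do the work, as an engineer would, in place of code of your own. Each camera call takes 0.05 s, during which the arm holds its last target. There are 200 camera calls.

### The job

Pick up the narrower of the two brown insulating barriers by its upright rib and lay it on the aluminium mounting plate with its front edge slid under the hinged black flap until it meets the stop rail beneath, without lifting the flap (a stir of a few millimetres at its edge does no harm). Finish while still holding the barrier firmly pressed down flat on the plate, pushing with about 10 N; do not let go. Leave the wide barrier, the yellow bin, the carton and the screwdriver where they are.

Things in the scene. Friction and masses are not known exactly. Their poses are not given: they have to be found in the camera images.
- barrier: narrower brown barrier, to be tucked: flat sheet 100 mm deep (x) by 96 mm wide (y), 4 mm thick, about 0.1 kg, lying flat on the table. An upright grip rib, 10 mm thick (x), 60 mm wide (y), stands centred at x = -32 mm, y = 0, its top 38 mm above the sheet's underside. Origin: centre of the sheet's underside; x points to the front edge (to tuck, far from the rib), z up
- barrier_nose (a point): middle of the barrier's front edge, at its underside, 50 mm ahead of its origin; axes as the barrier
- barrier_rib (a point): middle of the top of the barrier's rib, 38 mm above the sheet's underside; axes as the barrier
- wide_barrier: a wider barrier of the same make and colour, 140 mm wide (y), too wide for the bay; bystander. Same depth, thickness, rib and origin
- board: aluminium mounting plate fixed to the table, 245 by 210 mm, 12 mm thick, with a terminal row (52 mm above the table) at its far side and a hinged black flap before it. It reaches from x = -130 to 115 mm. Origin: underside of the plate, below the middle of the flap's free edge; x points in under the flap (away from the robot, give or take 0.4 rad), z up
- bay (a point): point on the plate's upper surface, 12 mm above the table, below the middle of the shut flap's free edge; axes as the board. The plate is bare at negative x. Under the flap a steel stop rail 7.5 mm tall has its near face at x = 40 mm; cheeks 18 mm tall stand at both sides from x = 15 to 60 mm, inner faces at y = -60 and 60 mm
- flap (a joint): angle of the flap: 0 shut (level, resting on its hinge stop), growing as its free edge is lifted, to 1.4 rad. It falls shut of its own light weight (50 g), so any push from below lifts it
- flap_lip (a point): middle of the flap's free edge, at mid-thickness. The flap is a level leaf 55 mm deep (from its far hinge), 112 mm wide, 3 mm thick; shut, its underside is 8 mm above the plate, so the 4 mm sheet passes under with 4 mm to spare
- parts_bin: yellow open bin 100 by 140 by 70 mm, bystander; origin: centre of its underside
- carton: white carton 80 by 120 by 50 mm, bystander; origin: centre of its underside
- driver: screwdriver 190 mm long lying flat, bystander
Mind the look-alikes: they are no part of the job. Leave any green, orange or red look-alike of the barrier alone.

How it is judged:
On the way, in this order (a step that is already met when the one before it is completed fails the run):
1. the narrower barrier is lifted off the table (height (world z) of barrier above 0.025 m), for 0.1 s.
2. its front edge is at least 15 mm under the flap (x of barrier_nose in the frame of bay above 0.015 m and z of barrier_nose in the frame of bay below 0.007 m), for 0.1 s.
At the end, for the whole second after the job is handed in: barrier's front edge under the flap, within 6 mm of the rail, centred to 14 mm, square to 0.12 rad; underside within 3 mm of the plate, tilt under 0.04 rad; flap under 0.04 rad; fingers on the barrier (over 4 N), pressing it on the plate with over 5 N; still (x of barrier_nose in the frame of bay above 0.034 m and y of barrier_nose in the frame of bay between -0.014 and 0.014 m and z of each of barrier_nose, barrier in the frame of bay below 0.003 m and angle between barrier's own z axis and vertical below 0.04 rad and angle between the x axis of barrier and the x axis of board, either way round below 0.12 rad and value of joint flap below 0.04 rad and contact force between barrier and board above 5 N and contact force between the fingers and barrier above 4 N and linear speed of barrier below 0.02 m/s); the arm keeps its last pose, push and grip.
It fails at once if the flap is lifted (more than 0.15 rad, 8 mm at its free edge) (value of joint flap above 0.15 rad).
It fails at once if the wide barrier is moved more than 25 mm (distance of wide_barrier from where it was at the start of the episode above 0.025 m).
It fails at once if the bin, carton or screwdriver is moved more than 30 mm (distance of any of parts_bin, carton, driver from where it was at the start of the episode above 0.03 m).
It also fails if it takes over 35 s, if anything falls off the work surface, if the arm or the gripper's body presses on something with over 40 N, if the wrist force passes 120 N, or if a joint passes its speed limit or range.

## Working session

There is one attempt and no reset: what is moved stays moved. The work goes in short steps, Python scripts to look and compute and a tool call to move; the robot and the scene stay as the last step left them, time stands still between calls to the robot, and variables do not carry over. Pictures are saved under pics/ and viewed, about 8 in all and at most 12, crops included, and the job is handed in when it is done.

Besides the shell and the picture viewer there is one more tool, called after "Request:" by a JSON object that holds its "method" and its "body". apply_moves: Moves the arm, as the interface text tells. Its arguments: {"type":"object","properties":{"plan":{"type":"array"},"force":{"type":"number"}},"required":["plan"]}

```bash
mkdir -p pics; ls; cat > h.py <<'E'
import numpy as np, cv2
from plant import env
def ray(im,u,v,fish=False):
    H=im["img"].shape[0]; f=H/2/np.tan(np.radians(im["fov_y"])/2)
    x,y=u-im["cx"],v-im["cy"]
    if fish:
        r=np.hypot(x,y); t=r/f; d=np.array([x/r*np.sin(t),y/r*np.sin(t),np.cos(t)]) if r>0 else np.array([0,0,1.])
    else: d=np.array([x/f,y/f,1.])
    return np.array(im["xyz"]),np.array(im["attitude"])@d
def hit(im,u,v,z,fish=False):
    o,d=ray(im,u,v,fish); return o+d*(z-o[2])/d[2]
E
python3 - <<'E'
from h import *
s=env.read_state(); print(s, env.tcp_to_grasp)
for n in("top","side","wrist"):
    im=env.get_image(n); cv2.imwrite(f"pics/{n}0.png",im["img"]); print(n,im["fov_y"],im["cx"],im["cy"],im["xyz"],im["attitude"])
    np.save(f"pics/{n}0.npy",im,allow_pickle=True)
E
```

```text
pics
{'time': 0.0, 'qpos': array([ 1.14209669,  0.38425989,  0.01639694,  1.37112506, -0.00631644,
        1.38822243, -0.04651422]), 'joint_vel': array([-0.0017296 , -0.00138691,  0.00027541,  0.00126601,  0.00158783,
       -0.00013131,  0.0001659 ]), 'tau': array([ 6.43746466e-05, -6.27597213e+01,  8.44356883e-01, -3.71819651e+01,
        1.65676576e-02,  1.41531072e-02,  4.20850563e-05]), 'eef_pos': array([ 0.22340845, -0.58317346,  0.23027869]), 'tool_rot': array([[ 3.57719140e-01, -7.29859480e-04,  9.33828937e-01],
       [-9.33827155e-01,  1.82493497e-03,  3.57719883e-01],
       [-1.96526233e-03, -9.99998068e-01, -2.87484339e-05]]), 'wrist_force': array([-0.13906246,  0.2531877 , -0.02183729]), 'ft_torque': array([ 2.65164799e-05, -2.75301317e-02,  2.68708398e-02]), 'finger_gap': 0.9979749304940693} 0.0187
top 46.12233361689707 260.38168922826196 200.0978549573461 [0.34806072 0.06619662 1.23651728] [[-2.48194833e-02 -9.82953626e-01  1.82170693e-01]
 [-9.99677923e-01  2.53688847e-02  6.85882766e-04]
 [-5.29565828e-03 -1.82094997e-01 -9.83266682e-01]]
side 53.16723633416749 254.87696327900585 190.8210305888024 [0.50073196 1.01661608 0.64610533] [[-0.99861333 -0.00610078  0.05228964]
 [-0.04778579  0.52181694 -0.85171803]
 [-0.02208947 -0.85303568 -0.52138488]]
wrist 65.70646984690485 254.98612013294064 195.34613603821984 [ 0.29084549 -0.55813783  0.37222124] [[ 0.35752398 -0.89443562 -0.26862895]
 [-0.9339027  -0.34288688 -0.10126373]
 [-0.00153546  0.28707752 -0.95790612]]
```

View pics/top0.png

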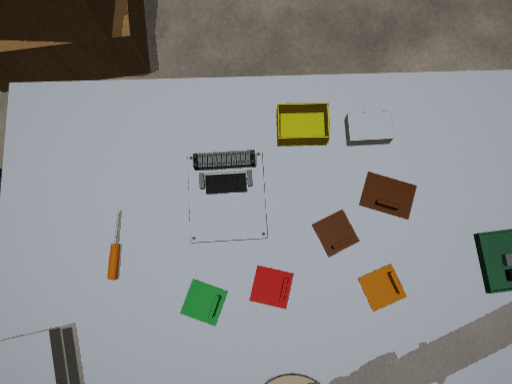

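View pics/side0.png

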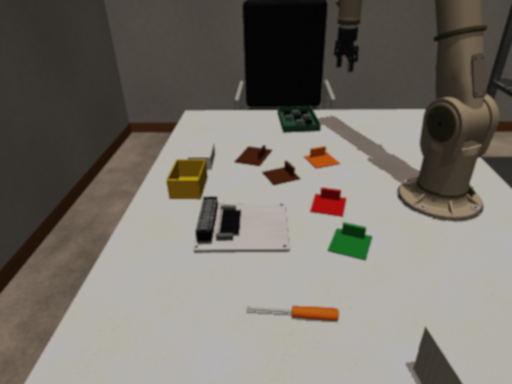

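```bash
python3 - <<'E'
from h import *
im=np.load("pics/top0.npy",allow_pickle=True).item(); g=im["img"]
hsv=cv2.cvtColor(g,cv2.COLOR_BGR2HSV)
def comp(m,box):
    x0,y0,x1,y1=box; mm=np.zeros_like(m); mm[y0:y1,x0:x1]=m[y0:y1,x0:x1]
    c=max(cv2.findContours(mm,cv2.RETR_EXTERNAL,cv2.CHAIN_APPROX_NONE)[0],key=cv2.contourArea); return c
def rep(name,c,z):
    P=np.array([hit(im,u,v,z)[:2] for u,v in c.reshape(-1,2)],np.float32)*1000
    r=cv2.minAreaRect(P); print(name,r,cv2.boxPoints(r).round(0).tolist())
print(hsv[233,330],hsv[195,380],hsv[183,226],hsv[220,227],hsv[300,350])
br=((hsv[...,2]<120)&(hsv[...,1]>90)).astype(np.uint8)*255
rep("barrier",comp(br,(305,200,365,262)),.004)
rep("wide",comp(br,(350,165,425,222)),.004)
dk=(g.max(2)<55).astype(np.uint8)*255
rep("flap",comp(dk,(203,172,250,196)),.023)
rep("rib",comp((g.max(2)<45).astype(np.uint8)*255,(305,200,365,262)),.038)
a=cv2.resize(g[140:265,180:320],None,fx=3,fy=3,interpolation=cv2.INTER_CUBIC)
b=cv2.resize(g[140:265,300:425],None,fx=3,fy=3,interpolation=cv2.INTER_CUBIC)
cv2.imwrite("pics/c1.png",np.hstack([a,b]))
E
```

```text
[ 11 154  91] [ 11 167  84] [30 38 27] [108  17 175] [106  16 172]
barrier ((481.3201599121094, -135.4073028564453), (97.15740203857422, 94.0892562866211), 24.70562171936035) [[418.0, -113.0], [457.0, -198.0], [545.0, -158.0], [506.0, -72.0]]
wide ((582.0431518554688, -286.6055603027344), (138.69338989257812, 98.20668029785156), 71.69401550292969) [[514.0, -337.0], [607.0, -368.0], [650.0, -236.0], [557.0, -205.0]]
flap ((622.9741821289062, 162.09228515625), (50.1171989440918, 109.06049346923828), 1.952555537223816) [[596.0, 216.0], [600.0, 107.0], [650.0, 108.0], [646.0, 217.0]]
rib ((438.19708251953125, -120.14624786376953), (5.531401634216309, 3.795682668685913), 42.7216796875) [[435.0, -121.0], [437.0, -123.0], [442.0, -120.0], [439.0, -117.0]]
```

View pics/c1.png

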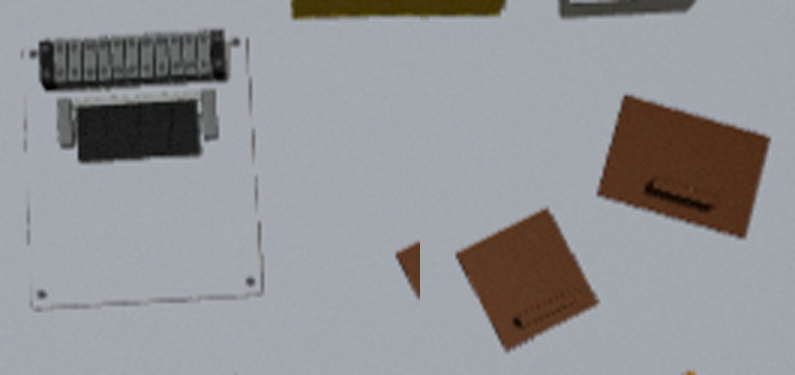

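Top view (3 pictures so far): the narrow brown barrier is at about (336,233). Its rib faces lower-right in the picture, so its yaw is about +25°. The flap is at (226,183), and the board yaw is about +2°. I'll go above the rib first.

Request:
{"method": "apply_moves", "body": {"plan": [[-3.2, 0, 3.7, 0, 8.5], [-3.2, 0, 3.7, 0, 8.5], [-3.2, 0, 3.7, 0, 8.5], [-3.2, 0, 3.7, 0, 8.5], [-3.2, 0, 3.7, 0, 8.5], [-3.2, 0, 3.7, 0, 8.5], [-3.2, 0, 3.7, 0, 8.5], [-3.2, 0, 3.7, 0, 8.5], [-3.2, 0, 3.7, 0, 8.5], [-3.4, 0, 3.6, 0, 8.5], [0, 0, 0, -10, 8.5], [0, 0, 0, -10, 8.5]], "force": 80}}

```text
time: 1.65
eef_pos: [0.4531, -0.1501, 0.2311]
tool_rot: [[0.661, -0.0, 0.75], [-0.75, 0.0, 0.661], [-0.0, -1.0, -0.0]]
wrist_force: [-0.1, -1.0, -0.4]
finger_gap: 0.993
```

Request:
{"method": "apply_moves", "body": {"plan": [[0, 1, 0, -10, 8.5], [0, 1, 0, -10, 8.5], [0, 1, 0, -10, 8.5], [0, 1, 0, -10, 8.5], [0, 1, 0, -10, 8.5], [0, 1, 0, -10, 8.5], [0, 1, 0, -10, 8.5], [0, 1, 0, -3.7, 8.5], [0, 0, 0, 0, 8.5]]}}

```text
time: 2.78
eef_pos: [0.4523, -0.1508, 0.1505]
tool_rot: [[0.909, -0.002, -0.417], [0.417, 0.001, 0.909], [-0.001, -1.0, 0.001]]
wrist_force: [-0.1, -0.3, 0.3]
finger_gap: 0.994
```

```bash
python3 - <<'E'
from h import *
s=env.read_state(); print(s["time"],s["eef_pos"],s["tool_rot"].round(3),s["qpos"].round(2))
im=env.get_image("wrist"); cv2.imwrite("pics/w1.png",im["img"]); np.save("pics/w1.npy",im,allow_pickle=True)
E
```

```text
2.775 [ 0.45226844 -0.1507721   0.15052208] [[ 0.909 -0.002 -0.417]
 [ 0.417  0.001  0.909]
 [-0.001 -1.     0.001]] [ 0.67  0.15 -0.45  1.86  0.07  1.15  0.62]
```

View pics/w1.png

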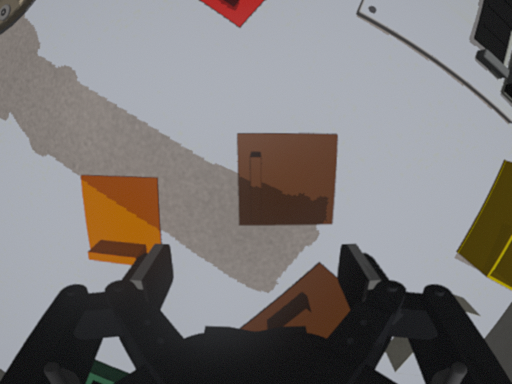

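```bash
python3 - <<'E'
from h import *
im=np.load("pics/w1.npy",allow_pickle=True).item(); g=im["img"]; hsv=cv2.cvtColor(g,cv2.COLOR_BGR2HSV)
m=((hsv[...,1]>90)&(hsv[...,2]<140)).astype(np.uint8)*255; m[:,:225]=0; m[:,345:]=0; m[:120]=0; m[235:]=0
c=max(cv2.findContours(m,cv2.RETR_EXTERNAL,cv2.CHAIN_APPROX_NONE)[0],key=cv2.contourArea)
P=np.array([hit(im,u,v,.004,True)[:2] for u,v in c.reshape(-1,2)],np.float32)*1000
r=cv2.minAreaRect(P); print(r)
yaw=np.radians(r[2]); 
for k in range(4):
    if abs(np.degrees(yaw)-24.7)<30: break
    yaw-=np.pi/2
ctr=np.array(r[0]); rib=ctr-32*np.array([np.cos(yaw),np.sin(yaw)]); print(np.degrees(yaw),ctr,rib)
s=env.read_state(); R=s["tool_rot"]; d=np.r_[rib/1000,0.009]-s["eef_pos"]; print("delta tool cm",(R.T@d*100).round(2),"yaw now",np.degrees(np.arctan2(R[1,0],R[0,0])))
for u,v in((255,152),(261,152),(249,152)): print(hit(im,u,v,.038,True))
E
```

```text
((479.4667663574219, -135.7859344482422), (97.11882781982422, 93.2041244506836), 25.17107391357422)
25.17107391357422 [ 479.46676636 -135.78593445] [ 450.50542574 -149.39625222]
delta tool cm [-0.13 14.21  0.21] yaw now 24.568113879962052
[ 0.4362424  -0.11898771  0.038     ]
[ 0.44094049 -0.11682809  0.038     ]
[ 0.43153964 -0.12113821  0.038     ]
```

Request:
{"method": "apply_moves", "body": {"plan": [[-0.1, 3, 0.2, -0.6, 8.5], [0, 3, 0, 0, 8.5], [0, 3, 0, 0, 8.5], [0, 3, 0, 0, 8.5], [0, 1.5, 0, 0, 8.5], [0, 0.5, 0, 0, 8.5], [0, 0, 0, 0, 0.5], [0, 0, 0, 0, 0.5], [0, 0, 0, 0, 0.5], [0, 0, 0, 0, 0.5], [0, 0, 0, 0, 0.5], [0, 0, 0, 0, 0.5]]}}

```text
time: 4.32
eef_pos: [0.4516, -0.1496, 0.0119]
tool_rot: [[0.904, 0.001, -0.427], [0.427, -0.0, 0.904], [0.001, -1.0, -0.001]]
wrist_force: [-1.2, 0.7, 5.8]
finger_gap: 0.103
```

```bash
python3 - <<'E'
from h import *
s=env.read_state(); print(s["time"],s["eef_pos"],s["finger_gap"],s["wrist_force"],s["finger_gap"]*85)
E
```

```text
4.325 [ 0.45162465 -0.14961308  0.01185294] 0.10321819527172262 [-1.16944511  0.70122229  5.82169532] 8.773546598096422
```

Request:
{"method": "apply_moves", "body": {"plan": [[0, -1, 0, 0, 0.5], [0, -2, 0, 0, 0.5], [0, -3, 0, 0, 0.5], [0, -3, 0, 0, 0.5], [0, -1, 0, 7.7, 0.5], [0, 0, 0, 7.7, 0.5], [0, 0, 0, 7.7, 0.5], [0.5, 0, 3.4, 0, 0.5], [0.5, 0, 3.4, 0, 0.5], [0.5, 0, 3.4, 0, 0.5], [0.5, 0, 3.4, 0, 0.5], [0.5, 0, 3.4, 0, 0.5]]}}

```text
time: 5.82
eef_pos: [0.4697, 0.0224, 0.1117]
tool_rot: [[0.999, 0.0, -0.038], [0.038, -0.0, 0.999], [0.0, -1.0, -0.0]]
wrist_force: [0.6, -0.2, -1.7]
finger_gap: 0.101
```

Request:
{"method": "apply_moves", "body": {"plan": [[0.5, 0, 3.4, 0, 0.5], [0.5, 0, 3.4, 0, 0.5], [0.5, 0, 3.4, 0, 0.5], [0.5, 0, 3.4, 0, 0.5], [0, 0, 0, 0, 0.5], [0, 0, 0, 0, 0.5]]}}

```text
time: 6.58
eef_pos: [0.4845, 0.1574, 0.1113]
tool_rot: [[0.999, -0.0, -0.038], [0.038, -0.001, 0.999], [-0.0, -1.0, -0.001]]
wrist_force: [-0.2, 0.7, -1.2]
finger_gap: 0.101
```

```bash
python3 - <<'E'
from h import *
s=env.read_state(); R=s["tool_rot"]; print(s["time"],s["eef_pos"],s["finger_gap"],s["wrist_force"],np.degrees(np.arctan2(R[1,0],R[0,0])))
w=env.get_image("wrist"); t=env.get_image("side"); tp=env.get_image("top")
for n,i in(("w2",w),("s2",t),("t2",tp)): np.save(f"pics/{n}.npy",i,allow_pickle=True)
crop=cv2.resize(t["img"][130:260,170:320],None,fx=2.56,fy=2.56,interpolation=cv2.INTER_CUBIC)
c=np.zeros((384+333,512,3),np.uint8); W=w["img"]
o=np.zeros((384,512+384,3),np.uint8); o[:,:512]=W; o[:333,512:896]=crop
cv2.imwrite("pics/c2.png",cv2.resize(o,(800,343),interpolation=cv2.INTER_AREA))
E
```

```text
6.575 [0.48448783 0.15735999 0.11134742] 0.10143904048890862 [-0.20137376  0.72619513 -1.1582015 ] 2.1620889694700476
```

View pics/c2.png

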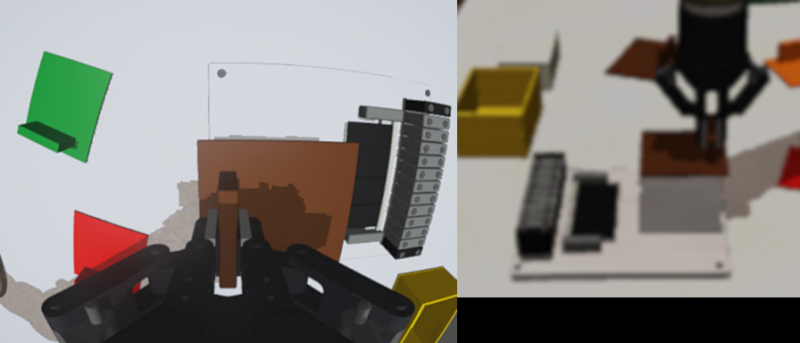

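```bash
python3 - <<'E'
from h import *
im=np.load("pics/w2.npy",allow_pickle=True).item(); g=im["img"]; hsv=cv2.cvtColor(g,cv2.COLOR_BGR2HSV)
s=env.read_state(); zs=s["eef_pos"][2]-.0119+.004
# sheet left edge (rows) and front edge (cols)
br=(hsv[...,1]>90)&(hsv[...,0]<20)
L=[]; 
for u in list(range(228,240,2))+list(range(275,395,6)):
    v=np.where(br[145:185,u])[0]
    if len(v): L.append(hit(im,u,145+v[0],zs,True)[:2]*1000)
F=[]
for v in range(165,285,5):
    u=np.where(br[v,330:410])[0]
    if len(u): F.append(hit(im,330+u[-1]+1,v,zs,True)[:2]*1000)
B=[]
for v in range(162,215,5):
    u=np.where(br[v,200:240])[0]
    if len(u): B.append(hit(im,200+u[0],v,zs,True)[:2]*1000)
for n,A,ax in(("left",L,0),("front",F,1),("back",B,1)):
    A=np.array(A); p=np.polyfit(A[:,ax],A[:,1-ax],1); r=A[:,1-ax]-np.polyval(p,A[:,ax]); ok=abs(r)<3; p=np.polyfit(A[ok,ax],A[ok,1-ax],1)
    print(n,"deg",np.degrees(np.arctan(p[0])).round(2),"mean",A[ok].mean(0).round(1),"res",r.std().round(1),ok.sum())
# flap left-near corner area and plate corner
dk=g.max(2)<60
for v in range(134,156,3):
    u=np.where(dk[v,372:410])[0]; 
    if len(u): print("flapedge",v,372+u[0],hit(im,372+u[0],v,.023,True)[:2]*1000)
cr=np.hstack([cv2.resize(g[55:155,215:315],None,fx=4,fy=4,interpolation=cv2.INTER_CUBIC),cv2.resize(g[95:195,370:470],None,fx=4,fy=4,interpolation=cv2.INTER_CUBIC)])
cv2.imwrite("pics/c3.png",cr)
E
```

```text
left deg 2.45 mean [510.5 205.8] res 0.2 26
front deg -1.62 mean [564.9 170.1] res 0.4 24
back deg -1.97 mean [465.4 188.4] res 0.1 11
flapedge 137 390 [593.16122497 215.11069156]
flapedge 140 390 [593.44940948 212.61103781]
flapedge 143 390 [593.74662827 210.10627977]
flapedge 146 390 [594.05298344 207.59583656]
flapedge 149 390 [594.36858244 205.07912188]
flapedge 152 389 [593.73984258 202.47876267]
flapedge 155 389 [594.07193768 199.95030432]
```

View pics/c3.png

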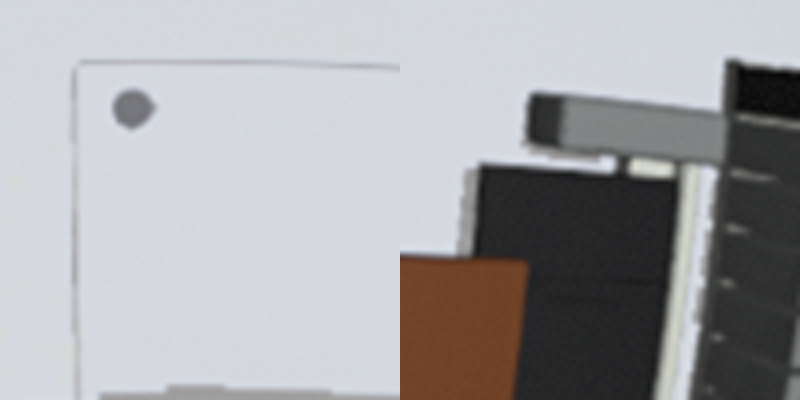

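Barrier is held square: nose at about (565,160) mm, flap edge centre at about (596,160), yaw about 2.1° for both. Next I lower it in front of the flap.

Request:
{"method": "apply_moves", "body": {"plan": [[0, 2, 0, 0, 0.5], [0, 3, 0, 0, 0.5], [0, 2, 0, 0, 0.5], [0, 1, 0, 0, 0.5], [0, 0.4, 0, 0, 0.5], [0, 0.1, 0, 0, 0.5], [0, 0, 0, 0, 0.5], [0, 0, 0, 0, 0.5]]}}

```text
time: 7.72
eef_pos: [0.4851, 0.1581, 0.0269]
tool_rot: [[0.999, 0.001, -0.038], [0.038, 0.0, 0.999], [0.001, -1.0, 0.0]]
wrist_force: [-0.6, -0.6, -1.0]
finger_gap: 0.099
```

Request:
{"method": "apply_moves", "body": {"plan": [[0, 0.1, 0, 0, 0.5], [0, 0, 0, 0, 0.5]]}}

```text
time: 7.98
eef_pos: [0.4847, 0.158, 0.0254]
tool_rot: [[0.999, 0.0, -0.038], [0.038, 0.0, 0.999], [0.0, -1.0, 0.0]]
wrist_force: [0.6, 0.6, -1.3]
finger_gap: 0.102
```

```bash
python3 - <<'E'
from h import *
s=env.read_state(); R=s["tool_rot"]; print(s["time"],s["eef_pos"],s["finger_gap"],s["wrist_force"],s["ft_torque"],R.round(4))
w=env.get_image("wrist"); t=env.get_image("side")
for n,i in(("w3",w),("s3",t)): np.save(f"pics/{n}.npy",i,allow_pickle=True)
crop=cv2.resize(t["img"][180:260,185:305],None,fx=3.3,fy=3.3,interpolation=cv2.INTER_CUBIC)
c2=cv2.resize(w["img"][80:280,190:490],(396,264),interpolation=cv2.INTER_CUBIC)
cv2.imwrite("pics/c4.png",np.hstack([crop[:264],c2]))
E
```

```text
7.975 [0.48467622 0.15796905 0.02537788] 0.10239309692560881 [ 0.60467133  0.63404042 -1.26540323] [0.01922221 0.00334821 0.00797489] [[ 9.993e-01  1.000e-04 -3.770e-02]
 [ 3.770e-02  0.000e+00  9.993e-01]
 [ 1.000e-04 -1.000e+00  0.000e+00]]
```

View pics/c4.png

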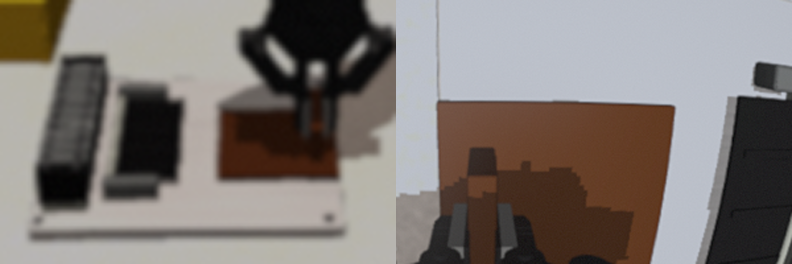

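Request:
{"method": "apply_moves", "body": {"plan": [[0, 0.1, 0, 0, 0.5], [0, 0, 0, 0, 0.5]]}}

```text
time: 8.32
eef_pos: [0.4846, 0.1579, 0.0242]
tool_rot: [[0.999, -0.0, -0.038], [0.038, 0.0, 0.999], [-0.0, -1.0, 0.0]]
wrist_force: [-0.0, -0.4, -1.4]
finger_gap: 0.097
```

```bash
python3 - <<'E'
from h import *
s=env.read_state(); print(s["eef_pos"],s["wrist_force"])
im=np.load("pics/w3.npy",allow_pickle=True).item(); g=im["img"]; hsv=cv2.cvtColor(g,cv2.COLOR_BGR2HSV)
zs=.0175
br=(hsv[...,1]>90)&(hsv[...,0]<20); dk=g.max(2)<60
def fit(n,A,ax):
    A=np.array(A); p=np.polyfit(A[:,ax],A[:,1-ax],1); r=A[:,1-ax]-np.polyval(p,A[:,ax]); ok=abs(r)<2; p=np.polyfit(A[ok,ax],A[ok,1-ax],1)
    print(n,"deg",np.degrees(np.arctan(p[0])).round(2),"mean",A[ok].mean(0).round(1),A.min(0).round(1),A.max(0).round(1),ok.sum(),len(A))
def first(v,z,u): return 
L=[];F=[];K=[]
for u in range(230,395,5):
    v=np.where(br[140:190,u])[0]
    if len(v): L.append(hit(im,u,140+v[0],zs,True)[:2]*1000)
for v in range(162,265,4):
    u=np.where(br[v,330:430])[0]
    if len(u): F.append(hit(im,330+u[-1]+1,v,zs,True)[:2]*1000)
for v in range(156,275,4):
    u=np.where(dk[v,412:470])[0]
    if len(u): K.append(hit(im,412+u[0],v,.023,True)[:2]*1000); 
fit("left",L,0);fit("front",F,1);fit("flap",K,1)
E
```

```text
[0.48457622 0.15794441 0.02421725] [-0.03335009 -0.39580042 -1.40001754]
left deg 2.37 mean [511.1 206.3] [469.3 204.6] [555.8 208.2] 33 33
front deg -2.1 mean [563.9 177.6] [562.6 145.3] [565.3 207.6] 26 26
flap deg -2.42 mean [593.6 178.6] [592.1 139.5] [595.4 214.5] 30 30
```

Request:
{"method": "apply_moves", "body": {"plan": [[1, 0, 0, 0, 0.5], [1, 0, 0, 0, 0.5], [1, 0, 0, 0, 0.5], [0.7, 0, 0, 0, 0.5], [0.7, 0, 0, 0, 0.5], [0.6, 0, 0, 0, 0.5], [0, 0, 0, 0, 0.5], [0, 0, 0, 0, 0.5]]}}

```text
time: 9.32
eef_pos: [0.5344, 0.1599, 0.0243]
tool_rot: [[0.999, -0.0, -0.038], [0.038, 0.0, 0.999], [-0.0, -1.0, 0.0]]
wrist_force: [-0.7, -0.5, -0.8]
finger_gap: 0.106
```

Request:
{"method": "apply_moves", "body": {"plan": [[0.5, 0, 0, 0, 0.5], [0.5, 0, 0, 0, 0.5], [0.3, 0, 0, 0, 0.5], [0.2, 0, 0, 0, 0.5], [0.2, 0, 0, 0, 0.5], [0, 0, 0, 0, 0.5], [0, 0, 0, 0, 0.5]]}}

```text
time: 10.2
eef_pos: [0.5515, 0.1605, 0.0243]
tool_rot: [[0.999, -0.0, -0.038], [0.038, 0.0, 0.999], [-0.0, -1.0, 0.0]]
wrist_force: [0.5, 0.4, -1.4]
finger_gap: 0.098
```

```bash
python3 - <<'E'
from h import *
s=env.read_state(); R=s["tool_rot"]; print(s["time"],s["eef_pos"],s["finger_gap"],s["wrist_force"],s["ft_torque"])
w=env.get_image("wrist"); t=env.get_image("side")
for n,i in(("w4",w),("s4",t)): np.save(f"pics/{n}.npy",i,allow_pickle=True)
crop=cv2.resize(t["img"][180:260,185:305],None,fx=3.3,fy=3.3,interpolation=cv2.INTER_CUBIC)
c2=cv2.resize(w["img"][80:280,190:490],(396,264),interpolation=cv2.INTER_CUBIC)
cv2.imwrite("pics/c5.png",np.hstack([crop[:264],c2]))
E
```

```text
10.2 [0.55149743 0.16053587 0.02430592] 0.0976563416713038 [ 0.54262463  0.38510065 -1.36302719] [ 0.05729177  0.00564296 -0.00595708]
```

View pics/c5.png

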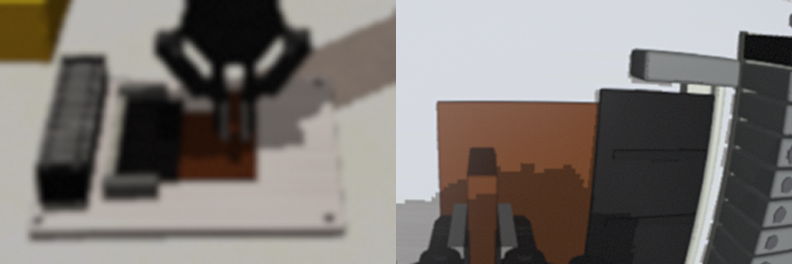

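The nose is under the flap, about 37 mm in, and the flap hasn't moved. I'll creep on until it meets the rail.

Request:
{"method": "apply_moves", "body": {"plan": [[0.1, 0, 0, 0, 0.5], [0.1, 0, 0, 0, 0.5], [0, 0, 0, 0, 0.5], [0, 0, 0, 0, 0.5]]}}

```text
time: 10.8
eef_pos: [0.5536, 0.1606, 0.0243]
tool_rot: [[0.999, -0.0, -0.038], [0.038, 0.0, 0.999], [-0.0, -1.0, 0.0]]
wrist_force: [-0.1, 0.2, -0.9]
finger_gap: 0.098
```

Request:
{"method": "apply_moves", "body": {"plan": [[0.1, 0, 0, 0, 0.5], [0, 0, 0, 0, 0.5], [0, 0, 0, 0, 0.5]]}}

```text
time: 11.18
eef_pos: [0.5545, 0.1607, 0.0243]
tool_rot: [[0.999, -0.0, -0.038], [0.038, 0.0, 0.999], [-0.0, -1.0, 0.0]]
wrist_force: [-1.1, 0.7, -1.2]
finger_gap: 0.1
```

Request:
{"method": "apply_moves", "body": {"plan": [[0.1, 0, 0, 0, 0.5], [0, 0, 0, 0, 0.5], [0, 0, 0, 0, 0.5]]}}

```text
time: 11.55
eef_pos: [0.5545, 0.1608, 0.0241]
tool_rot: [[0.999, -0.002, -0.038], [0.038, -0.0, 0.999], [-0.002, -1.0, -0.0]]
wrist_force: [-4.6, 0.1, 1.8]
finger_gap: 0.101
```

Request:
{"method": "apply_moves", "body": {"plan": [[0.1, 0, 0, 0, 0.5], [0, 0, 0, 0, 0.5], [0, 0, 0, 0, 0.5]]}}

```text
time: 11.92
eef_pos: [0.5545, 0.1608, 0.024]
tool_rot: [[0.999, -0.004, -0.038], [0.038, -0.001, 0.999], [-0.004, -1.0, -0.001]]
wrist_force: [-9.2, -0.4, 5.4]
finger_gap: 0.104
```

Rail contact: −9 N along x. I'll ease off 1 mm and press down.

Request:
{"method": "apply_moves", "body": {"plan": [[-0.1, 0, 0, 0, 0.5], [0, 0.1, 0, 0, 0.5], [0, 0.1, 0, 0, 0.5], [0, 0, 0, 0, 0.5], [0, 0, 0, 0, 0.5]]}}

```text
time: 12.55
eef_pos: [0.5545, 0.1607, 0.0239]
tool_rot: [[0.999, -0.001, -0.038], [0.038, -0.001, 0.999], [-0.002, -1.0, -0.001]]
wrist_force: [-14.0, -4.4, 19.7]
finger_gap: 0.101
```

Request:
{"method": "apply_moves", "body": {"plan": [[-0.1, -0.1, 0, 0, 0.5], [0, 0, 0, 0, 0.5], [0, 0, 0, 0, 0.5], [0, 0, 0, 0, 0.5]]}}

```text
time: 13.05
eef_pos: [0.5545, 0.1607, 0.0239]
tool_rot: [[0.999, -0.0, -0.038], [0.038, -0.0, 0.999], [-0.0, -1.0, -0.0]]
wrist_force: [-7.0, -0.8, 8.1]
finger_gap: 0.103
```

```bash
python3 - <<'E'
from h import *
im=env.get_image("wrist"); t=env.get_image("side"); g=im["img"]; hsv=cv2.cvtColor(g,cv2.COLOR_BGR2HSV)
br=(hsv[...,1]>90)&(hsv[...,0]<20); dk=g.max(2)<60
def fit(n,A,ax):
    A=np.array(A); p=np.polyfit(A[:,ax],A[:,1-ax],1); r=A[:,1-ax]-np.polyval(p,A[:,ax]); ok=abs(r)<2; p=np.polyfit(A[ok,ax],A[ok,1-ax],1)
    print(n,"deg",np.degrees(np.arctan(p[0])).round(2),"mean",A[ok].mean(0).round(1),A.min(0).round(1),A.max(0).round(1),ok.sum(),len(A))
L=[];B=[];K=[]
for u in range(230,330,5):
    v=np.where(br[130:190,u])[0]
    if len(v): L.append(hit(im,u,130+v[0],.016,True)[:2]*1000)
for v in range(165,225,4):
    u=np.where(br[v,200:260])[0]
    if len(u): B.append(hit(im,200+u[0],v,.016,True)[:2]*1000)
for v in range(165,260,4):
    u=np.where(dk[v,320:400])[0]
    if len(u): K.append(hit(im,320+u[0],v,.023,True)[:2]*1000)
fit("left",L,0);fit("back",B,1);fit("flap",K,1)
crop=cv2.resize(t["img"][180:260,185:305],None,fx=3.3,fy=3.3,interpolation=cv2.INTER_CUBIC)
c2=cv2.resize(g[80:280,190:490],(396,264),interpolation=cv2.INTER_CUBIC)
cv2.imwrite("pics/c6.png",np.hstack([crop[:264],c2]))
for _ in range(3):
    env.get_image("top"); s=env.read_state(); print(s["time"],s["eef_pos"].round(4),s["wrist_force"].round(1),s["finger_gap"])
E
```

```text
left deg 2.54 mean [563.4 208.4] [539.1 207.4] [588.1 209.6] 20 20
back deg -2.28 mean [535.6 188.5] [535.  172.8] [536.3 203.6] 15 15
flap deg -1.97 mean [594.1 182.6] [593.1 155.9] [595.1 207.5] 24 24
13.2 [0.5545 0.1607 0.0239] [-6.1 -0.6  7.8] 0.10011184796259562
13.25 [0.5545 0.1608 0.0239] [-6.1 -1.   8.6] 0.10031765451461687
13.3 [0.5545 0.1607 0.0239] [-6.3 -0.8  7.8] 0.09917869833207842
```

View pics/c6.png

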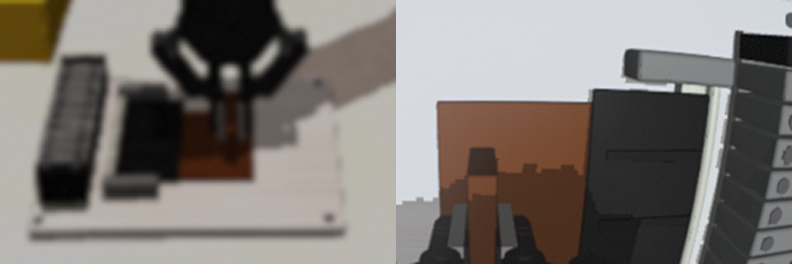

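```bash
python3 -c "
from h import *
print(env.sign_off())"
```

```text
the job is handed in; nothing more can be done
None
```

I gripped the narrow barrier by its rib with 80 N, lifted it and slid it under the flap until it met the stop rail. I handed the job in at about 13.3 s, with the barrier still held and pressed down on the plate. The hand-in reports no verdict.

**Position:** the last images put the front edge about 41 mm under the flap's edge, so it sits at the rail (40 mm, within measuring error). It is centred to about 2 mm and square to the board to within about 0.01 rad.

**Flap:** its edge looked shut and in the same place as before the slide.

**Force and stillness:**
- The wrist read about 8 N upward at the end, or about 9 N once its −1.2 N free-air reading is allowed for; with the barrier's own weight, that is about 10 N on the plate.
- There was also about −6 N along x, from leaning lightly on the rail.
- The pose and finger opening stayed steady over the last readings.

**Brief overshoot:** my first press reached about 20 N down and 14 N against the rail. I eased it back straight away.

**Not checked:** I did not measure the bystanders again at the end. My path stayed clear of the wide barrier, bin, carton and screwdriver.

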